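# Stand the slumped binder back into the row

### The arm

A 6-joint arm with a two-finger parallel gripper is mounted at the origin on the work surface. World frame = base frame: x ahead of the robot, y to its left, z up, the work surface at z = 0. Lengths are in m, angles in rad, forces in N, time in s.
With the tool pointing down it reaches from about 0.35 to 0.975 m from the base axis. Payload 4.9 kg.
Tool frame: the origin (TCP) lies on the mounting face of the last link; the fingertips stand 173 mm ahead of it and the grasp point (between the pads) lies ctrl.pinch_z ahead of it (ctrl.pinch_z is the distance from the TCP to the grasp point, in m); z points along the fingers, y is the line along which they close (so a half turn about z gives the same grasp; the last joint's range is limited). The gripper opens to 85 mm and grips with 20 to 120 N. Pads are 22 mm wide; open, the fingers measure 114 mm over their backs; the gripper's body (76 mm by 85 mm) begins 54 mm behind the grasp point. The pads swing forward as they close: fully open they stand 13 mm farther back than shut.
Start: joints at [1.125, 0.053, 1.613, -0, 1.476, -0.119], TCP at [0.201, 0.592, 0.405] pointing down, gripper open.
Joint ranges: [-3.01, 3.01], [-1.01, 2.22], [0.06, 2.58], [-1.02, 4.17], [0.09, 2.62], [-3.14, 3.14]. Speed limits (rad/s): [2.57, 2.57, 3.14, 3.14, 3.14, 3.14].

### API

Orientations are given as a rotation vector (axis times angle).
In Python, from station import telemetry, eyes, ctrl gives the robot as it stands.
- The arm moves only by the tool apply_moves, never from a script. Its argument "plan" is a list of rows, each a list of 5 numbers: the finger opening in m, from 0 to 0.0854, then the shift along the tool's x, y, z in m, then the turn about the tool's z in rad. In form: [[jaw, x, y, z, roll], ...]. A call has 1 to 12 rows; each row is the pose to reach, as a shift and turn from the pose commanded when the call began, along the tool's axes at that moment; what a row does not reach only later rows make up. A row lasts 1/12 s, in which the tool goes at most 41.7 mm and 7.16 degrees, less where a joint would pass 70% of its speed; a pose out of reach is approached as far as the arm can. A call with a gripper value outside its range is refused whole. The fingers move at their own pace and stop on an object; "newtons" is the grip in N (left out, the last holds). Time passes only in rows, so rows that repeat a pose let the fingers close. It gives the time, the measured TCP pose, the force, the opening and the grip force at its end, in the units of the state.
- telemetry.get_obs(): the state, without advancing time (a new reading comes with each control period).
- eyes.get_image(name): name is "side" or "top"; returns a dict with "img" (420x560x3 uint8, blue, green, red), "range_z" (420x560 float32, m along the optical axis (not along the pixel's ray), 0 where there is no reading), "K" (3x3 intrinsics, pixels), "pose" (4x4, takes a point from camera to world coordinates). Camera axes: x right, y down, z forward; pixel columns grow to the right and rows downward; lengths in m; the calibration is good to about 2 mm. A picture is of the moment at which its call begins.
- ctrl.finish_job(): hands the job in; it is judged then, once.
Trained networks look in a picture, given as the dict that the camera call returned (one of the last four; its "shot" number tells which), for a name from the list of things; names that differ only in an ending like _2 or _b are one class to them, and where a whole thing is asked for, a point or a joint stands for the part that bears it (a point fixed in the world has none). Each returns a list of dicts, best first, with "confidence" (0 to 1); they miss things now and then, are a little off and sometimes report something else, mostly with a low value. They report only what shows in the picture. A call takes as long as a camera call. They do not tell look-alikes from the thing itself.
- eyes.search_frame(thing, picture): "box" ([left, top, right, bottom] in pixels, round what is visible of it).
- eyes.outline_of(thing, picture): "region" (420x560 bool, what is visible of it) and "box" ([left, top, right, bottom] in pixels, round what is visible of it).
- eyes.tip_of(thing, picture): "point" ([column, row] in pixels: a listed point, or the origin of a listed thing).
The state is a dict: "t": time; "q": joint angles; "dq": joint speeds; "effort": joint torques, N m; "tool_pos": TCP position; "tool_rot": TCP orientation; "contact_force": force on the tool from outside, world axes, zero at the start; "wrist_torque": the same for the moment, N m; "opening": finger opening in m; "grip_force": force on a finger pad.
Only numpy, scipy, OpenCV 4.12 (cv2) and the standard library are available. Lean on these libraries where they do the work, as an engineer would, in place of code of your own. Each camera call takes 0.05 s, during which the arm holds its last target. There are 200 camera calls.

### The job

The green binder has slumped over against the receipt printer and its spine sticks out of the row. With your fingertips push it back up until it stands upright beside the other binders, then push its spine in until it is flush with theirs. Only push it, never lift it, and leave the other binders and the small things around as they are.

Things in the scene. Friction and masses are not known exactly. Their poses are not given: they have to be found in the camera images.
- binder_green: Green A5 ring binder, stiff, spine to the robot, 42 mm wide (y), 185 deep (x), 215 high (z), 0.5 kg; origin: centre of underside, x from spine to open page edge. It leans 25 to 30 degrees about its lower +y edge, +y cover on the printer's edge; below 11 degrees it rocks upright by itself. Spine 20 to 45 mm nearer the robot than the others'. Loose, mass +-30 percent.
- green_top_edge (a point): Middle of the green binder's top edge on its +y side (the side it leans to): local (0, +21, +215) mm. This corner is what overhangs the printer and what a finger coming from the printer's side meets first.
- green_spine (a point): Point on the outer face of the green binder's spine, on its centre line, 60 mm above its underside: local (-92.5, 0, +60) mm.
- binder_red: Red binder of the same make, upright, loose, in the row on the -y side of the green one: 42 mm wide (y), 185 deep (x), 215 high (z), 0.5 kg; origin: centre of underside, x from spine to open page edge. The three stand 1 mm apart in any order, spines flush; stood up, the green one comes to rest about 8 mm or less from the nearest.
- binder_grey: Grey binder, same size, frame and row as the red one, upright, loose.
- binder_white: White binder, same size, frame and row as the red one, upright, loose.
- printer: White receipt printer, 190 mm (x) by 140 mm (y), flat top 118 mm high, fixed to the counter; origin at the centre of its underside. Its x axis points away from the robot, parallel to the upright binders' depth, and its y axis runs along the row; the row lies on its -y side, about 60 mm clear of it at counter level. At the -y end of the row stands a fixed white analyser, 260 by 200 mm, 204 mm high.
- kit_box: Blue and white test kit carton lying flat, 120 by 85 by 30 mm, loose; at the left. Origin under its centre.
- stain_bottle: Amber stain bottle, 38 mm across, 85 mm high, loose; at the right, in front of the analyser. Origin under its centre.
- slide_box: Yellow slide box lying flat, 90 by 175 by 31 mm, loose; at the right. Origin under its centre.
- timer: White lab timer lying flat, 62 by 72 by 20 mm, loose; at the left, by the printer. Origin under its centre. Farther left stands a fixed microscope, 400 mm high.
Mind the look-alikes: they are no part of the job. There is more than one size of the binder_green; the one meant has the size given above. Leave any yellow look-alike of the binder_red alone.

How it is judged:
On the way, in this order (a step that is already met when the one before it is completed fails the run):
1. the green binder stands upright beside its neighbour (angle between binder_green's own z axis and vertical below 0.05 rad and (y of binder_green in the frame of binder_red between 0.036 and 0.057 m or y of binder_green in the frame of binder_grey between 0.036 and 0.057 m or y of binder_green in the frame of binder_white between 0.036 and 0.057 m)), for 0.3 s.
2. its spine is flush with the row (all of step 1 and x of binder_green in the frame of binder_grey between -0.008 and 0.008 m), for 0.3 s.
At the end, for the whole second after the job is handed in: The green binder stands at rest upright (within 3 degrees) on the counter, within 15 mm of the next binder, turned no more than 6 degrees from the row, its spine flush with the others to 8 mm; the other binders still stand upright (all of step 2 and angle between the x axis of binder_green and the x axis of binder_grey, either way round below 0.1 rad and height (world z) of binder_green below 0.004 m and linear speed of binder_green below 0.02 m/s and angle between each of binder_red, binder_grey, binder_white's own z axis and vertical below 0.05 rad); the robot touches nothing.
It fails at once if the green binder is lifted off the counter (height (world z) of binder_green above 0.03 m).
It fails at once if the green binder is laid flat or knocked right over (angle between binder_green's own z axis and vertical above 0.9 rad).
It fails at once if another binder is tipped or pushed out of its place (more than 20 mm) (angle between any of binder_red, binder_grey, binder_white's own z axis and vertical above 0.2 rad or distance of any of binder_red, binder_grey, binder_white from where it was at the start of the episode above 0.02 m).
It fails at once if a small thing around is moved more than 20 mm (distance of any of kit_box, stain_bottle, slide_box, timer from where it was at the start of the episode above 0.02 m).
It also fails if it takes over 45 s, if anything falls off the work surface, if the arm or the gripper's body presses on something with over 40 N, if the wrist force passes 120 N, or if a joint passes its speed limit or range.

## Working session

There is one attempt and no reset: what is moved stays moved. The work goes in short steps, Python scripts to look and compute and a tool call to move; the robot and the scene stay as the last step left them, time stands still between calls to the robot, and variables do not carry over. Pictures are saved under pics/ and viewed, at most 10 in all, crops included, and the job is handed in when it is done.

Besides the shell and the picture viewer there is one more tool, called after "Emit:" as name(argument=value, ...), one argument or row to a line, values as JSON. apply_moves: Moves the arm, as the interface text tells. Its arguments: {"type":"object","properties":{"plan":{"type":"array","items":{"type":"array","items":{"type":"number"}}},"newtons":{"type":"number"}},"required":["plan"]}

```bash
mkdir -p pics; cat > h.py <<'E'
import numpy as np, cv2
from station import telemetry, eyes, ctrl
def cloud(p):
    z=p["range_z"]; K=p["K"]; v,u=np.mgrid[:z.shape[0],:z.shape[1]]
    c=np.stack([(u-K[0,2])/K[0,0]*z,(v-K[1,2])/K[1,1]*z,z],-1)
    T=p["pose"]; return c@T[:3,:3].T+T[:3,3]
E
python3 - <<'E'
from h import *
o=telemetry.get_obs(); print(o['t'],o['tool_pos'],o['tool_rot'],ctrl.pinch_z)
ims=[]
for n in("side","top"):
    p=eyes.get_image(n); ims.append(p["img"]); W=cloud(p); ok=p["range_z"]>0
    np.savez(n+".npz",W=W,ok=ok,img=p["img"]); print(n,p["pose"][:3,3].round(2))
    for t in "binder_green binder_red binder_grey binder_white printer kit_box stain_bottle slide_box timer".split():
        for r in eyes.outline_of(t,p)[:3]:
            m=r["region"]&ok
            if m.sum()<20: continue
            q=W[m]; print(t,round(r["confidence"],2),[int(x) for x in r["box"]],np.percentile(q,3,axis=0).round(3),np.percentile(q,97,axis=0).round(3))
    for t in("green_top_edge","green_spine"):
        for r in eyes.tip_of(t,p)[:2]:
            u,v=[int(round(x)) for x in r["point"]]; print(t,r["confidence"],u,v,W[v,u].round(3))
cv2.imwrite("pics/a.png",ims[0]);cv2.imwrite("pics/b.png",ims[1])
E
```

```text
0.0 [0.20052148 0.59167526 0.40346764] [-5.11002704e-01 -3.09920324e+00  3.07802288e-03] 0.1547
side [0.81 0.21 1.18]
binder_green 0.95 [232, 155, 302, 215] [ 0.38  -0.162  0.002] [ 0.535 -0.021  0.035]
binder_green 0.8 [247, 231, 325, 308] [0.552 0.046 0.031] [0.728 0.179 0.208]
binder_red 0.87 [200, 204, 251, 281] [ 0.603 -0.057  0.092] [0.78  0.001 0.217]
binder_red 0.65 [332, 149, 375, 232] [0.283 0.099 0.004] [0.446 0.179 0.217]
binder_grey 0.64 [219, 215, 271, 295] [ 0.596 -0.01   0.019] [0.768 0.05  0.216]
binder_white 0.87 [183, 199, 238, 278] [ 0.61  -0.099  0.097] [ 0.789 -0.045  0.217]
binder_white 0.68 [214, 215, 272, 298] [ 0.593 -0.013  0.004] [0.769 0.05  0.217]
printer 0.67 [272, 254, 356, 340] [0.557 0.171 0.03 ] [0.745 0.286 0.123]
printer 0.61 [246, 232, 325, 306] [0.55  0.043 0.025] [0.728 0.179 0.208]
kit_box 0.96 [393, 269, 429, 319] [0.418 0.376 0.005] [0.536 0.479 0.035]
stain_bottle 0.78 [224, 121, 241, 143] [ 0.379 -0.282  0.009] [ 0.408 -0.253  0.087]
slide_box 0.95 [185, 88, 238, 123] [ 0.277 -0.468  0.005] [ 0.427 -0.318  0.035]
timer 0.67 [348, 335, 382,
[... 861 characters left out ...]
4, 193] [ 0.607 -0.101  0.078] [ 0.764 -0.045  0.216]
printer 0.67 [173, 137, 217, 210] [0.549 0.185 0.019] [0.736 0.288 0.122]
kit_box 0.81 [115, 212, 154, 256] [ 0.415  0.376 -0.   ] [0.536 0.479 0.034]
kit_box 0.2 [271, 125, 296, 194] [ 0.599 -0.057  0.091] [ 0.758 -0.004  0.216]
slide_box 0.8 [372, 251, 434, 309] [ 0.281 -0.469  0.012] [ 0.424 -0.322  0.034]
timer 0.72 [129, 148, 156, 176] [0.664 0.377 0.   ] [0.73  0.449 0.022]
timer 0.35 [206, 138, 268, 212] [0.551 0.043 0.028] [0.727 0.177 0.206]
green_top_edge 0.74 312 216 [ 0.538 -0.122 -0.002]
green_top_edge 0.65 208 173 [0.637 0.177 0.19 ]
green_spine 0.89 250 207 [0.555 0.068 0.091]
green_spine 0.69 320 260 [ 0.401 -0.149 -0.002]
```

View pics/a.png

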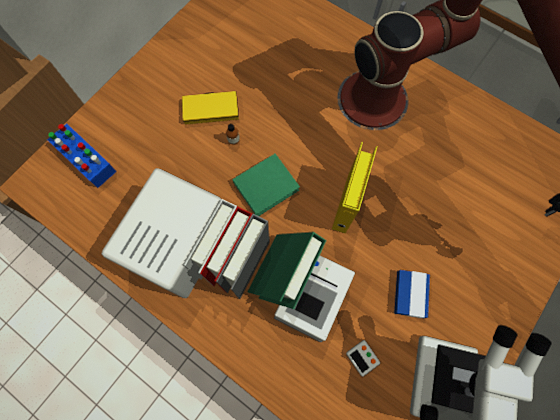

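View pics/b.png

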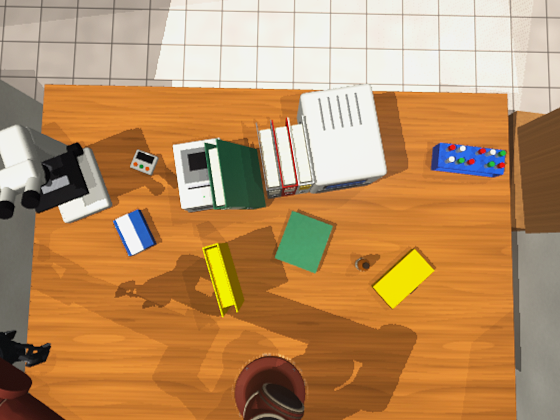

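```bash
python3 - <<'E'
from h import *
from scipy.spatial.transform import Rotation as R
o=telemetry.get_obs(); print(R.from_rotvec(o['tool_rot']).as_matrix().round(3))
d=np.load("top.npz"); W,ok,im=d["W"],d["ok"],d["img"]
# row tops (incl. analyser lower at 0.204)
m=ok&(W[...,2]>.209)&(W[...,2]<.225)&(W[...,0]>.57)&(W[...,1]<.055)&(W[...,1]>-.12)
r=cv2.minAreaRect(W[m][:,:2].astype(np.float32)); print("row",r,cv2.boxPoints(r).round(3).tolist())
m=ok&(W[...,2]>.110)&(W[...,2]<.126)&(W[...,1]>.17)&(W[...,1]<.31)&(W[...,0]>.53)&(W[...,0]<.76)
r=cv2.minAreaRect(W[m][:,:2].astype(np.float32)); print("printer",r,cv2.boxPoints(r).round(3).tolist())
b,g,rr=[im[...,i].astype(int) for i in range(3)]
for n in("top","side"):
    d=np.load(n+".npz"); W,ok,im=d["W"],d["ok"],d["img"].astype(int)
    g=ok&(im[...,1]>im[...,2]+12)&(im[...,1]>im[...,0]+3)&(W[...,0]>.53)&(W[...,1]>.02)
    P=W[g]; h=P[P[:,2]>.17]; print(n,"green",P.min(0).round(3),P.max(0).round(3))
    for lo in(.03,.08,.13,.18):
        s=P[(P[:,2]>lo)&(P[:,2]<lo+.02)]
        if len(s): print(lo,len(s),s.min(0).round(3),s.max(0).round(3))
    e=P[P[:,1]>P[:,1].max()-.02]; 
    for x in np.arange(.56,.73,.03):
        s=P[abs(P[:,0]-x)<.01]; print("x",x.round(2),s[s[:,1].argmax()].round(3),s[s[:,2].argmax()].round(3),s[s[:,1].argmin()].round(3))
a=cv2.imread("pics/a.png")[110:330,170:390]; b=cv2.imread("pics/b.png")[90:310,160:380]
cv2.imwrite("pics/c.png",cv2.resize(np.hstack([a,b]),(800,400)))
E
```

```text
[[-0.947  0.321 -0.   ]
 [ 0.321  0.947  0.   ]
 [ 0.     0.    -1.   ]]
row ((0.7191141843795776, -0.04680316150188446), (0.23168163001537323, 0.1766737401485443), 10.221665382385254) [[0.5889999866485596, 0.019999999552965164], [0.6209999918937683, -0.15399999916553497], [0.8489999771118164, -0.11299999803304672], [0.8169999718666077, 0.061000000685453415]]
printer ((0.6479126811027527, 0.21781203150749207), (0.191118061542511, 0.12943148612976074), 9.893887519836426) [[0.5429999828338623, 0.26499998569488525], [0.5649999976158142, 0.1379999965429306], [0.753000020980835, 0.17000000178813934], [0.7310000061988831, 0.2980000078678131]]
top green [ 0.542  0.029 -0.001] [0.76  0.422 0.212]
0.03 212 [0.556 0.032 0.03 ] [0.741 0.075 0.05 ]
0.08 242 [0.552 0.06  0.08 ] [0.738 0.099 0.1  ]
0.13 277 [0.551 0.082 0.13 ] [0.734 0.17  0.15 ]
0.18 580 [0.542 0.11  0.18 ] [0.729 0.191 0.2  ]
x 0.56 [0.562 0.176 0.115] [0.562 0.129 0.211] [0.564 0.029 0.028]
x 0.59 [0.582 0.202 0.117] [0.594 0.133 0.21 ] [0.581 0.03  0.02 ]
x 0.62 [0.619 0.185 0.122] [0.618 0.136 0.209] [0.611 0.036 0.025]
x 0.65 [0.64  0.19  0.115] [0.647 0.142 0.21 ] [0.644 0.041 0.016]
x 0.68 [0.682 0.422 0.023] [0.682 0.149 0.211] [0.674 0.047 0.025]
x 0.71 [0.719 0.204 0.117] [0.714 0.155 0.211] [0.703 0.051 0.021]
side green [0.54  0.029 0.001] [0.742 0.425 0.214]
0.03 209 [0.564 0.032 0.03 ] [0.742 0.117 0.05 ]
0.08 245 [0.557 0.057 0.08 ] [0.737 0.142 0.1  ]
0.13 273 [0.552 0.084 0.13 ] [0.733 0.168 0.15 ]
0.18 584 [0.54 0.11 0.18] [0.728 0.192 0.2  ]
x 0.56 [0.565 0.166 0.12 ] [0.559 0.128 0.211] [0.569 0.029 0.026]
x 0.59 [0.58  0.202 0.117] [0.583 0.13  0.213] [0.582 0.031 0.023]
x 0.62 [0.625 0.177 0.118] [0.61  0.137 0.213] [0.614 0.037 0.023]
x 0.65 [0.657 0.181 0.191] [0.646 0.142 0.214] [0.643 0.041 0.022]
x 0.68 [0.679 0.425 0.021] [0.67  0.148 0.212] [0.674 0.047 0.023]
x 0.71 [0.718 0.192 0.192] [0.714 0.155 0.212] [0.705 0.054 0.027]
```

View pics/c.png

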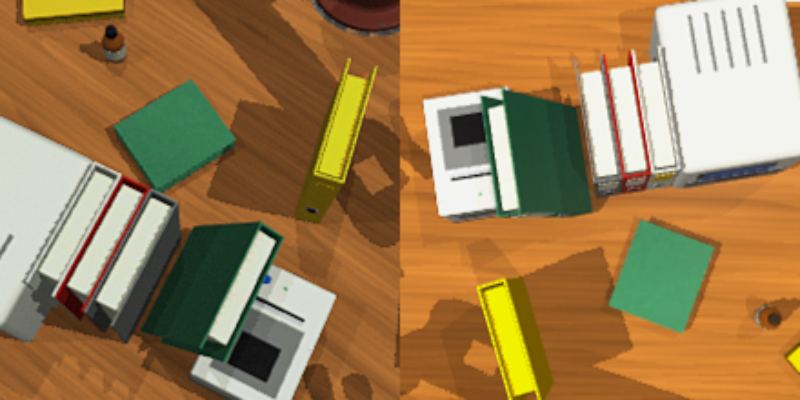

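The target is the dark green binder leaning on the printer, at top (234,174) and side (285,268). It leans about 27°, its spine sticks out about 30 mm, and the row is yawed about 10°. The light green folder lying flat at top (304,241) and side (265,185) and the yellow binder at top (222,280) are look-alikes, so I leave them alone.

Emit:
apply_moves(
  plan=[
    [0.085,-0.518,-0.221,0,1.07],
    [0.085,-0.518,-0.221,0,1.07],
    [0.085,-0.518,-0.221,0,1.07],
    [0.085,-0.518,-0.221,0,1.07],
    [0.085,-0.518,-0.221,0,1.07],
    [0.085,-0.518,-0.221,0,1.07],
    [0.085,-0.518,-0.221,0,1.07],
    [0.085,-0.518,-0.221,0,1.07],
    [0.085,-0.518,-0.221,0,1.07],
    [0.085,-0.518,-0.221,0,1.07],
    [0.085,-0.518,-0.221,0,1.07],
    [0.085,-0.518,-0.221,0,1.07],
  ],
)

```text
t: 2.2
tool_pos: [0.5744, 0.2567, 0.4049]
tool_rot: [2.02, 2.406, 0.001]
contact_force: [0.9, 1.0, 0.1]
opening: 0.0849
grip_force: 0.0
```

Emit:
apply_moves(
  plan=[
    [0.085,-0.045,0.035,0,0],
    [0.085,-0.045,0.035,0,0],
    [0.085,-0.045,0.035,0,0],
    [0.085,-0.045,0.035,0,0],
  ],
)

```text
t: 2.53
tool_pos: [0.6157, 0.2197, 0.4043]
tool_rot: [-2.021, -2.404, 0.001]
contact_force: [-0.5, -0.1, 0.3]
opening: 0.0848
grip_force: 0.0
```

```bash
cat >> h.py <<'E'
def rowpose():
    o=telemetry.get_obs(); x,y,z=o['tool_pos']; c,s=np.cos(np.deg2rad(10)),np.sin(np.deg2rad(10))
    return o['t'],(c*x+s*y).round(4),(-s*x+c*y).round(4),z.round(4),o['tool_rot'].round(3),o['contact_force'].round(1),o['opening']
E
python3 -c "
from h import *
print(rowpose()); cv2.imwrite('pics/d.png',eyes.get_image('side')['img'])"
```

```text
(2.5333, np.float64(0.6445), np.float64(0.1095), np.float64(0.4043), array([-2.021e+00, -2.404e+00,  1.000e-03]), array([-0.5, -0.1,  0.3]), 0.08484540369048518)
```

View pics/d.png

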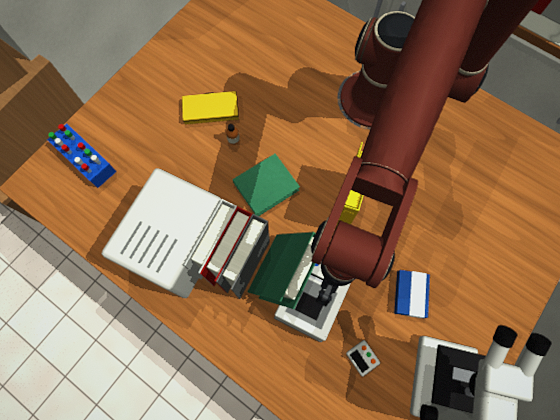

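The picture shows the open fingers over the printer, around (325,290), clear of the leaning binder. Next I lower them and start the push.

Emit:
apply_moves(
  plan=[
    [0.085,0,0,0.04,0],
    [0.085,0,0,0.074,0],
    [0.085,0,0,0.074,0],
    [0.085,-0.015,0,0.074,0],
    [0.085,-0.03,0,0.074,0],
    [0.085,-0.04,0,0.074,0],
    [0.085,-0.05,0,0.074,0],
    [0.085,-0.055,0,0.074,0],
    [0.085,-0.06,0,0.074,0],
  ],
)

```text
t: 3.33
tool_pos: [0.6264, 0.16, 0.3323]
tool_rot: [2.02, 2.404, 0.003]
contact_force: [0.8, 0.3, 0.9]
opening: 0.0848
grip_force: 0.2
```

```bash
python3 -c "
from h import *
print(rowpose())"
```

```text
(3.3333, np.float64(0.6446), np.float64(0.0488), np.float64(0.3323), array([2.02 , 2.404, 0.003]), array([0.8, 0.3, 0.9]), 0.08478077174551388)
```

Emit:
apply_moves(
  plan=[
    [0.085,-0.006,0,0,0],
    [0.085,-0.012,0,0,0],
    [0.085,-0.018,0,0,0],
    [0.085,-0.024,0,0,0],
    [0.085,-0.03,0,0,0],
    [0.085,-0.035,0,0,0],
    [0.085,-0.04,0,0,0],
    [0.085,-0.044,0,0,0],
    [0.085,-0.048,0,0,0],
    [0.085,-0.048,0,0,0],
  ],
)

```text
t: 4.17
tool_pos: [0.635, 0.1132, 0.3345]
tool_rot: [2.018, 2.403, 0.004]
contact_force: [-0.8, 0.4, 10.0]
opening: 0.085
grip_force: 0.0
```

```bash
cat >> h.py <<'E'
def green(name):
    p=eyes.get_image(name); W=cloud(p); im=p["img"].astype(int)
    c,s=np.cos(np.deg2rad(10)),np.sin(np.deg2rad(10))
    X=W[...,0]*c+W[...,1]*s; Y=-W[...,0]*s+W[...,1]*c
    g=(p["range_z"]>0)&(im[...,1]>im[...,2]+12)&(im[...,1]>im[...,0]+3)&(X>.53)&(X<.8)&(Y>-.1)&(Y<.07)
    P=np.stack([X[g],Y[g],W[...,2][g]],-1)
    for lo in np.arange(0,.24,.03):
        q=P[(P[:,2]>=lo)&(P[:,2]<lo+.03)]
        if len(q)>5: print(name,lo.round(2),len(q),np.percentile(q,[2,98],axis=0).round(3).tolist())
    return p
E
python3 -c "
from h import *
print(rowpose())
cv2.imwrite('pics/e.png',green('side')['img']);green('top')"
```

```text
(4.1667, np.float64(0.6451), np.float64(0.0012), np.float64(0.3345), array([2.018, 2.403, 0.004]), array([-0.8,  0.4, 10. ]), 0.0849560779915069)
side 0.0 7 [[0.638, -0.078, 0.001], [0.721, -0.073, 0.005]]
side 0.03 6 [[0.724, -0.065, 0.034], [0.742, -0.03, 0.058]]
side 0.12 7 [[0.664, -0.062, 0.123], [0.742, -0.021, 0.136]]
side 0.15 6 [[0.675, -0.052, 0.157], [0.742, -0.017, 0.175]]
side 0.18 12 [[0.685, -0.045, 0.186], [0.742, -0.012, 0.21]]
side 0.21 71 [[0.64, -0.05, 0.212], [0.741, -0.009, 0.222]]
top 0.0 54 [[0.564, -0.076, 0.009], [0.734, -0.073, 0.029]]
top 0.03 82 [[0.559, -0.074, 0.031], [0.739, -0.07, 0.059]]
top 0.06 93 [[0.558, -0.07, 0.061], [0.736, -0.04, 0.089]]
top 0.09 100 [[0.559, -0.066, 0.091], [0.738, -0.062, 0.12]]
top 0.12 99 [[0.561, -0.063, 0.121], [0.738, -0.059, 0.15]]
top 0.15 99 [[0.56, -0.059, 0.15], [0.736, -0.038, 0.179]]
top 0.18 87 [[0.558, -0.055, 0.182], [0.74, -0.039, 0.208]]
top 0.21 69 [[0.558, -0.052, 0.21], [0.708, -0.033, 0.221]]
```

View pics/e.png

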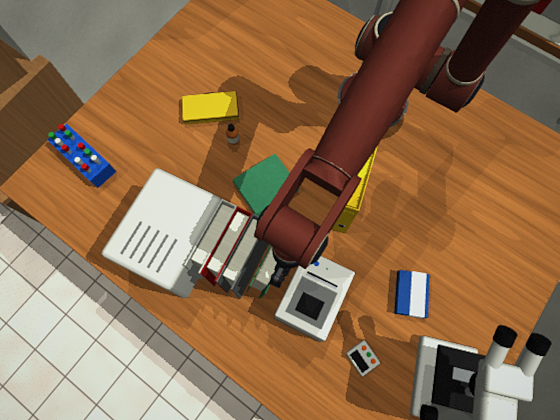

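The binder now leans about 7°, and a 10 N upward force suggests the gripper's palm is resting on its top. I raise the tool and finish the push with the tips.

Emit:
apply_moves(
  plan=[
    [0.085,0.0,0,-0.012,0],
    [0.085,0,0,-0.02,0],
    [0.085,-0.004,0,-0.02,0],
    [0.085,-0.008,0,-0.02,0],
    [0.085,-0.012,0,-0.02,0],
    [0.085,-0.016,0,-0.02,0],
    [0.085,-0.019,0,-0.02,0],
    [0.085,-0.019,0,-0.02,0],
  ],
)

```text
t: 4.93
tool_pos: [0.6374, 0.0943, 0.35]
tool_rot: [-2.021, -2.405, 0.001]
contact_force: [-0.2, 0.0, 0.1]
opening: 0.0852
grip_force: 0.0
```

```bash
python3 -c "
from h import *
print(rowpose())
green('side');green('top')"
```

```text
(4.9333, np.float64(0.6441), np.float64(-0.0178), np.float64(0.35), array([-2.021e+00, -2.405e+00,  1.000e-03]), array([-0.2,  0. ,  0.1]), 0.08517755982354958)
side 0.0 8 [[0.698, -0.075, 0.016], [0.742, -0.035, 0.029]]
side 0.03 30 [[0.699, -0.078, 0.031], [0.741, -0.035, 0.06]]
side 0.06 35 [[0.699, -0.075, 0.061], [0.742, -0.035, 0.089]]
side 0.09 28 [[0.705, -0.079, 0.094], [0.742, -0.035, 0.117]]
side 0.12 32 [[0.706, -0.077, 0.122], [0.742, -0.035, 0.15]]
side 0.15 54 [[0.634, -0.083, 0.151], [0.742, -0.034, 0.179]]
side 0.18 59 [[0.655, -0.083, 0.182], [0.742, -0.034, 0.21]]
side 0.21 99 [[0.633, -0.076, 0.212], [0.74, -0.034, 0.219]]
top 0.0 7 [[0.584, -0.081, 0.0], [0.714, -0.076, 0.025]]
top 0.06 11 [[0.557, -0.076, 0.065], [0.559, -0.044, 0.087]]
top 0.15 9 [[0.56, -0.078, 0.162], [0.568, -0.053, 0.178]]
top 0.18 15 [[0.557, -0.08, 0.183], [0.675, -0.051, 0.21]]
top 0.21 68 [[0.558, -0.081, 0.211], [0.734, -0.055, 0.219]]
```

The binder is upright with a gap of about 6 mm to the grey one. It needs about 27 mm of push on the spine, so I retreat, rise and go round to the front. The leading open finger will do the pushing, since it sticks out past the palm.

Emit:
apply_moves(
  plan=[
    [0.085,0.03,0,0,0],
    [0.085,0.03,0,-0.035,0],
    [0.085,0.03,0,-0.075,0],
    [0.085,0.03,0,-0.075,0],
    [0.085,0.0,-0.04,-0.075,0],
    [0.085,-0.038,-0.08,-0.075,0],
    [0.085,-0.038,-0.12,-0.075,0],
    [0.085,-0.038,-0.16,-0.075,0],
    [0.085,-0.038,-0.164,-0.075,0],
    [0.085,-0.038,-0.164,-0.075,0],
  ],
)

```text
t: 5.87
tool_pos: [0.4798, 0.0287, 0.4257]
tool_rot: [2.021, 2.404, -0.0]
contact_force: [0.3, 0.1, 0.4]
opening: 0.0852
grip_force: 0.0
```

```bash
python3 - <<'E'
from h import *
print(rowpose())
p=green('top'); green('side')
W=cloud(p); c,s=np.cos(np.deg2rad(10)),np.sin(np.deg2rad(10))
X=W[...,0]*c+W[...,1]*s; Y=-W[...,0]*s+W[...,1]*c; Z=W[...,2]
for y in np.arange(-.20,-.03,.008):
    m=(p["range_z"]>0)&(abs(Y-y)<.004)&(Z>.18)&(Z<.224)&(X>.53)&(X<.8)
    if m.sum()>3: print(y.round(3),np.percentile(X[m],[1,99]).round(4),Z[m].mean().round(3))
cv2.imwrite('pics/f.png',p['img'])
E
```

```text
(5.8667, np.float64(0.4775), np.float64(-0.0551), np.float64(0.4257), array([ 2.021,  2.404, -0.   ]), array([0.3, 0.1, 0.4]), 0.08520508671437323)
top 0.0 9 [[0.565, -0.078, 0.004], [0.789, -0.035, 0.026]]
top 0.03 12 [[0.558, -0.078, 0.032], [0.724, -0.07, 0.06]]
top 0.06 12 [[0.559, -0.078, 0.068], [0.715, -0.071, 0.089]]
top 0.09 14 [[0.558, -0.078, 0.092], [0.732, -0.066, 0.119]]
top 0.12 12 [[0.561, -0.078, 0.125], [0.742, -0.046, 0.149]]
top 0.15 31 [[0.559, -0.077, 0.152], [0.733, -0.037, 0.18]]
top 0.18 72 [[0.558, -0.077, 0.181], [0.737, -0.037, 0.209]]
top 0.21 136 [[0.56, -0.077, 0.21], [0.736, -0.035, 0.219]]
side 0.0 27 [[0.586, -0.079, 0.007], [0.742, -0.035, 0.03]]
side 0.03 78 [[0.57, -0.075, 0.031], [0.741, -0.035, 0.058]]
side 0.06 79 [[0.568, -0.075, 0.062], [0.741, -0.036, 0.089]]
side 0.09 101 [[0.567, -0.075, 0.09], [0.741, -0.036, 0.118]]
side 0.12 92 [[0.572, -0.076, 0.123], [0.741, -0.036, 0.149]]
side 0.15 111 [[0.568, -0.075, 0.15], [0.742, -0.036, 0.179]]
side 0.18 250 [[0.559, -0.083, 0.181], [0.74, -0.036, 0.209]]
side 0.21 257 [[0.559, -0.079, 0.21], [0.739, -0.036, 0.219]]
-0.2 [0.5846 0.746 ] 0.205
-0.192 [0.5845 0.7473] 0.205
-0.184 [0.5845 0.7465] 0.205
-0.176 [0.5846 0.7474] 0.204
-0.168 [0.5846 0.7663] 0.21
-0.16 [0.5847 0.748 ] 0.205
-0.152 [0.5837 0.7477] 0.205
-0.144 [0.5846 0.7461] 0.205
-0.136 [0.5836 0.7479] 0.205
-0.128 [0.5842 0.7674] 0.208
-0.12 [0.5844 0.7647] 0.208
-0.112 [0.5842 0.7457] 0.205
-0.104 [0.5841 0.7473] 0.205
-0.096 [0.584  0.7467] 0.205
-0.088 [0.5843 0.7633] 0.208
-0.08 [0.5599 0.761 ] 0.21
-0.072 [0.5581 0.7342] 0.208
-0.064 [0.5585 0.7199] 0.205
-0.056 [0.5676 0.7211] 0.205
-0.048 [0.5672 0.7205] 0.205
-0.04 [0.5671 0.737 ] 0.205
-0.032 [0.5639 0.7413] 0.214
```

View pics/f.png

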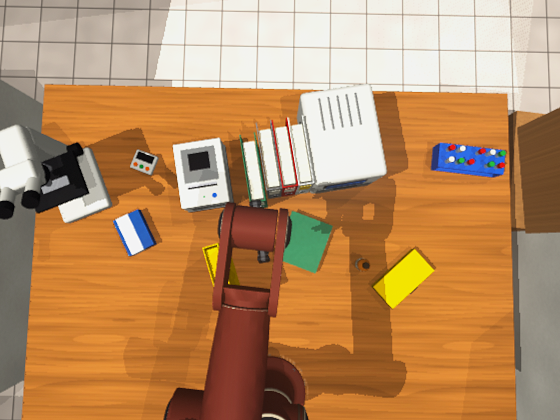

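The top view shows the green binder upright at (253,170), beside the grey one. Next I lower in front of its spine and push.

Emit:
apply_moves(
  plan=[
    [0.085,0,0,0.04,0],
    [0.085,0,0,0.08,0],
    [0.085,0,0,0.12,0],
    [0.085,0,0,0.16,0],
    [0.085,0,0,0.16,0],
    [0.085,0,0.008,0.16,0],
    [0.085,0,0.016,0.16,0],
    [0.085,0,0.02,0.16,0],
    [0.085,0,0.025,0.16,0],
    [0.085,0,0.03,0.16,0],
    [0.085,0,0.035,0.16,0],
    [0.085,0,0.035,0.16,0],
  ],
)

```text
t: 6.97
tool_pos: [0.5181, 0.0354, 0.2668]
tool_rot: [2.019, 2.405, 0.002]
contact_force: [-2.2, -0.7, 0.2]
opening: 0.085
grip_force: 0.0
```

```bash
cat >> h.py <<'E'
def fronts():
    p=eyes.get_image('top')
    W=cloud(p); c,s=np.cos(np.deg2rad(10)),np.sin(np.deg2rad(10))
    X=W[...,0]*c+W[...,1]*s; Y=-W[...,0]*s+W[...,1]*c; Z=W[...,2]
    for y in np.arange(-.12,-.03,.008):
        m=(p["range_z"]>0)&(abs(Y-y)<.004)&(Z>.18)&(Z<.224)&(X>.545)&(X<.8)
        if m.sum()>3: print(y.round(3),np.percentile(X[m],[1,99]).round(4),Z[m].mean().round(3))
    return p
E
python3 -c "
from h import *
print(rowpose()); fronts(); green('side')"
```

```text
(6.9667, np.float64(0.5164), np.float64(-0.0551), np.float64(0.2668), array([2.019e+00, 2.405e+00, 2.000e-03]), array([-2.2, -0.7,  0.2]), 0.08495639424270694)
-0.12 [0.5843 0.7648] 0.207
-0.112 [0.5842 0.7454] 0.206
-0.104 [0.5839 0.7468] 0.205
-0.096 [0.5842 0.7459] 0.205
-0.088 [0.5839 0.7627] 0.208
-0.08 [0.5917 0.7733] 0.213
-0.072 [0.591  0.7533] 0.205
-0.064 [0.5734 0.7533] 0.206
-0.056 [0.5771 0.7545] 0.206
-0.048 [0.5779 0.7537] 0.206
-0.04 [0.5831 0.7741] 0.209
side 0.0 33 [[0.603, -0.076, 0.002], [0.772, -0.037, 0.029]]
side 0.03 75 [[0.606, -0.077, 0.031], [0.771, -0.037, 0.059]]
side 0.06 81 [[0.598, -0.077, 0.06], [0.772, -0.037, 0.089]]
side 0.09 91 [[0.6, -0.077, 0.091], [0.772, -0.037, 0.12]]
side 0.12 96 [[0.597, -0.076, 0.121], [0.772, -0.037, 0.15]]
side 0.15 105 [[0.602, -0.077, 0.151], [0.772, -0.037, 0.179]]
side 0.18 256 [[0.592, -0.083, 0.181], [0.771, -0.037, 0.21]]
side 0.21 273 [[0.591, -0.079, 0.21], [0.771, -0.037, 0.22]]
```

It went about 6 mm past flush, which is near the limit. I back off and measure it clear of the finger.

Emit:
apply_moves(
  plan=[
    [0.085,0,-0.04,0,0],
    [0.085,0,-0.04,-0.04,0],
    [0.085,0,-0.04,-0.08,0],
    [0.085,0,-0.04,-0.12,0],
    [0.085,0,-0.04,-0.16,0],
    [0.085,0,-0.08,-0.16,0],
    [0.085,0,-0.12,-0.16,0],
    [0.085,0,-0.12,-0.16,0],
  ],
)

```text
t: 7.73
tool_pos: [0.3942, 0.0146, 0.4263]
tool_rot: [2.019, 2.403, 0.001]
contact_force: [1.0, -0.1, -1.0]
opening: 0.0851
grip_force: 0.0
```

```bash
python3 - <<'E'
from h import *
print(rowpose())
c,s=np.cos(np.deg2rad(10)),np.sin(np.deg2rad(10))
for n in('top','side'):
    p=eyes.get_image(n); W=cloud(p)
    X=W[...,0]*c+W[...,1]*s; Y=-W[...,0]*s+W[...,1]*c; Z=W[...,2]
    for y in np.arange(-.128,-.03,.004):
        m=(p["range_z"]>0)&(abs(Y-y)<.002)&(Z>.185)&(Z<.224)&(X>.545)&(X<.8)
        if m.sum()>3: print(n,y.round(3),m.sum(),X[m].min().round(4),X[m].max().round(4),Z[m].mean().round(3))
    r=p["img"][100:230,220:340] if n=='top' else p["img"][190:320,180:300]
    cv2.imwrite(f'pics/g{n}.png',cv2.resize(r,None,fx=6,fy=4.5,interpolation=2)[:590] if 0 else cv2.resize(r,(540,585),interpolation=2))
E
```

```text
(7.7333, np.float64(0.3907), np.float64(-0.0541), np.float64(0.4263), array([2.019e+00, 2.403e+00, 1.000e-03]), array([ 1. , -0.1, -1. ]), 0.08510733772991534)
top -0.128 76 0.5841 0.7672 0.213
top -0.124 105 0.5841 0.7694 0.211
top -0.12 72 0.583 0.7607 0.205
top -0.116 88 0.5836 0.7478 0.205
top -0.112 94 0.5838 0.7462 0.205
top -0.108 89 0.584 0.7459 0.205
top -0.104 94 0.5841 0.7469 0.206
top -0.1 90 0.5844 0.7481 0.205
top -0.096 92 0.5833 0.7493 0.205
top -0.092 90 0.5839 0.7466 0.206
top -0.088 57 0.5841 0.748 0.206
top -0.084 80 0.5843 0.7663 0.214
top -0.08 41 0.5892 0.7649 0.211
top -0.076 63 0.5891 0.774 0.211
top -0.072 92 0.5892 0.7532 0.205
top -0.068 89 0.589 0.7534 0.206
top -0.064 92 0.5886 0.7537 0.205
top -0.06 90 0.5894 0.7518 0.205
top -0.056 92 0.5891 0.7519 0.205
top -0.052 91 0.5896 0.7524 0.205
top -0.048 91 0.5884 0.752 0.205
top -0.044 83 0.589 0.7501 0.206
top -0.04 101 0.5888 0.7742 0.209
top -0.036 16 0.5944 0.7576 0.214
side -0.128 90 0.5854 0.7673 0.215
side -0.124 129 0.5844 0.7678 0.214
side -0.12 179 0.583 0.7673 0.207
side -0.116 107 0.5838 0.747 0.207
side -0.112 118 0.5834 0.7468 0.207
side -0.108 114 0.5829 0.747 0.206
side -0.104 113 0.585 0.7467 0.206
side -0.1 110 0.584 0.7468 0.207
side -0.096 113 0.5834 0.7467 0.207
side -0.092 110 0.5835 0.7469 0.206
side -0.088 88 0.5848 0.7465 0.207
side -0.084 200 0.5828 0.7673 0.21
side -0.08 45 0.5968 0.7689 0.215
side -0.076 176 0.5875 0.7728 0.208
side -0.072 121 0.5875 0.7517 0.206
side -0.068 111 0.5878 0.7517 0.207
side -0.064 116 0.5894 0.7516 0.207
side -0.06 115 0.5876 0.7518 0.207
side -0.056 113 0.5881 0.7518 0.206
side -0.052 117 0.5879 0.7517 0.207
side -0.048 110 0.5892 0.7516 0.207
side -0.044 133 0.5887 0.7517 0.206
side -0.04 81 0.5883 0.7727 0.215
side -0.036 131 0.591 0.771 0.203
```

View pics/gtop.png

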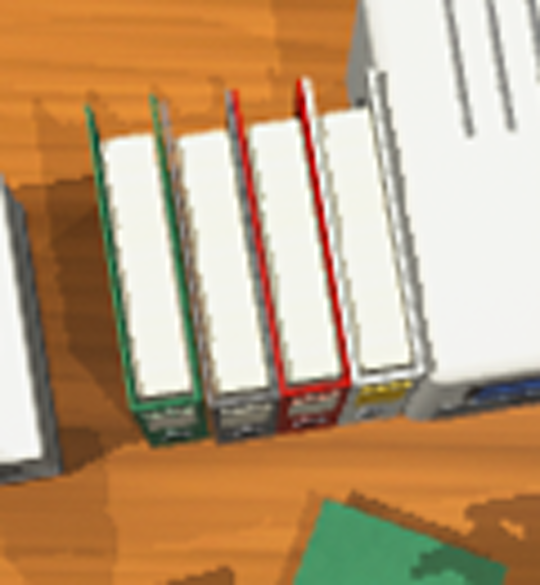

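The crop shows green upright and parallel beside grey. Both cameras put its spine about 5 mm past the row, inside the 8 mm limit, with a gap of about 5 mm and the robot clear.

```bash
python3 -c "
from h import *
print(ctrl.finish_job())"
```

```text
the job is handed in; nothing more can be done
None
```

I handed the job in with the green binder upright beside the grey one and its spine about 5 mm deeper than the row (limit 8 mm); nothing else looked disturbed, but the hand-in returned no verdict.

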